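# Load and close the filter cell

### The arm

A 6-joint arm with a two-finger parallel gripper is mounted at the origin on the work surface. World frame = base frame: x ahead of the robot, y to its left, z up, the work surface at z = 0. Lengths are in m, angles in rad, forces in N, time in s.
With the tool pointing down it reaches from about 0.375 to 0.9 m from the base axis. Payload 3.1 kg.
Tool frame: the origin (TCP) lies on the centre line of the jaws, within the pads' length; the fingertips stand robot.finger_overhang ahead of it and the grasp point (between the pads) lies 2 mm behind it (robot.finger_overhang is the distance from the TCP to the fingertips, in m); z points along the fingers, y is the direction in which the jaws open and shut (so a half turn about z gives the same grasp; the last joint's range is limited). The gripper opens to 87 mm and grips with 3 to 60 N. Pads are 19 mm wide; open, the fingers measure 117 mm over their backs; the gripper's body (75 mm by 190 mm) begins 51 mm behind the grasp point.
Start: joints at [1.081, 0.527, 1.433, -0, 1.181, -0.178], TCP at [0.191, 0.595, 0.24] pointing down, gripper open.
Joint ranges: [-3.08, 3.08], [-0.75, 2.2], [0.22, 2.44], [-1.43, 4.57], [0, 2.65], [-2.85, 2.85]. Speed limits (rad/s): [2.79, 2.79, 3.14, 3.14, 3.14, 3.14].

### API

Orientations are given as a unit quaternion [x, y, z, w].
In Python, from rig import robot gives the robot as it stands. The module is installed in compiled form; this text tells all that it offers.
- The arm moves only by the tool step_arm, never from a script. Its arguments are lists of equal length, an entry for each row: "slide": the shift along the tool's x, y, z in mm, a list of three; "twist": the turn about the tool's z in degrees. A call has 1 to 20 rows; each row shifts and turns the commanded pose from where the row before left it, along the tool's axes as they then stand; what a row does not reach is not made up. A row lasts 1/12 s, in which the tool goes at most 41.7 mm and 7.16 degrees, less where a joint would pass 70% of its speed; a pose out of reach is approached as far as the arm can. A call is refused whole if a number of a shift passes 41.7 or a number of a turn 7.16, either way. A call with a gripper value outside its range is refused whole. "jaw" is the finger opening in mm, from 0 to 87, set as the call begins (left out, the last holds). The fingers move at their own pace and stop on an object; "force" is the grip in N (left out, the last holds). Time passes only in rows, so rows that do not move let the fingers close. It gives the time, the measured TCP pose, the force and the opening at its end, in the units of the state.
- robot.get_obs(): the state, without advancing time (a new reading comes with each control period).
- robot.camera(name): name is "scene" or "side" or "wrist"; returns a dict with "color" (384x512x3 uint8, blue, green, red), "depth" (384x512 float32, m along the optical axis (not along the pixel's ray), 0 where there is no reading), "camera_matrix" (3x3 intrinsics, pixels), "k1" (the pictures are not rectified: a ray, as slopes to the right and down, at radius r is drawn at 1 + k1 r^2 times it, then the intrinsics apply), "origin" and "orientation" of the camera in the world. Camera axes: x right, y down, z forward; pixel columns grow to the right and rows downward; lengths in m; the calibration is good to about 2 mm. A picture is of the moment at which its call begins.
- robot.hand_in(): hands the job in, once; it reports no verdict.
The state is a dict: "time": time; "q": joint angles; "joint_velocities": joint speeds; "joint_torque": joint torques, N m; "position": TCP position; "tool_rot": TCP orientation; "ft_force": force on the tool from outside, world axes, zero at the start; "moment": the same for the moment, N m; "grip_width": finger opening in m.
Only numpy, scipy, OpenCV 4.12 (cv2) and the standard library are available. Lean on these libraries where they do the work, as an engineer would, in place of code of your own. Each camera call takes 0.05 s, during which the arm holds its last target.

### The job

Load the steel filter cell for the next batch of vials: stand the wide white basket in its bore and the slim green basket inside the white one, then fit the blue knurled collar over them, open skirt down, and turn it until its hidden keyways drop over the four pins. Push the collar fully home against the sprung orange seal ring and finish with the fingers still on it, holding it down: do not let go. Leave the bottle, the vial and the vial box where they are.

Things in the scene. Friction and masses are not known exactly. Their poses are not given: they have to be found in the camera images.
- cell_mouth (a point): Centre of the open mouth of the filter cell, 50 mm above the bench; z up. The cell is fixed to the bench, turned any way: a dark round flange (110 mm across, 10 mm thick) with an upright steel tube (spigot), 48 mm outside, bore 41 mm, bore floor 36 mm below the mouth.
- cell_pins (a point): Point on the cell's axis at the height of the pin tops, 16 mm below the mouth. Four round brass pins, 6 mm thick and 90 degrees apart, stick out 4.5 mm from the spigot (57 mm over the pins), along this point's x and y axes.
- seal (a joint): Orange sprung seal ring (63 mm outside) round the foot of the spigot, under the pins: how far it is pushed down (m), 0 = up, 0.006 = fully down on its stop. Its top lies 28 mm below the mouth when up. The spring pushes up with 4 N at 0 and 9 N at 0.006, so it lifts the collar again if that is let go.
- collar_mid (a point): Centre (half-way up) of the loose blue knurled collar, 65 mm outside diameter, 56 mm tall, 0.13 to 0.2 kg, standing on the bench, open skirt down; z up its axis. Put on the cell it first rides on the pins (this point 12 mm above the mouth); with keyways over pins it drops 12 mm on to the seal ring; pushed fully home, 6 mm more (this point 6 mm below the mouth).
- collar_skirt (a point): Centre of the collar's lower edge, 28 mm below its middle. The lowest 20 mm of its bore is 51 mm wide and has four keyways, 11 mm wide, 90 degrees apart, open at the bottom, hidden from outside and unmarked: find them by turning, either way, at most a quarter turn (about 5 degrees of play each way). Above is a wider bore and a 4 mm top lip with a 26 mm hole.
- wide_basket_mid (a point): Centre (half-way up) of the wide white basket: open round cup, 36 mm outside diameter, 52 mm tall, 31 mm inside diameter, floor 3 mm thick, 0.06 kg, standing upright. In the cell its rim stands 16 mm above the mouth (this point 10 mm below it): grip it across the outside in the top 14 mm so that the fingers clear the cell.
- slim_basket_mid (a point): Centre (half-way up) of the slim green basket: cup 25 mm wide and 34 mm tall with a stem up its middle, 66 mm tall in all, 0.04 kg, upright. A round knob 12 mm in diameter, from 15 to 33 mm above this point, is its grip. Nested in the white basket in the cell this point is level with the cell's mouth and the knob's top 33 mm above (white rim 16 mm).
- reagent_bottle: Bystander: amber jar with white cap, 60 mm in diameter, 120 mm tall; origin under its centre.
- vial: Bystander: clear vial with white ribbed cap, 30 mm in diameter, 66 mm tall; origin under its centre.
- vial_box: Bystander: white open box of small vials, 92 x 113 mm, 50 mm tall; origin under its centre.
Not all that is in view belongs to the job. What is shaped like the part that bears collar_mid but brown or turquoise is not meant.

How it is judged:
By the outcome, as a careful person would: the job done as asked, in the order asked, and still so for the second after the job is handed in, while the arm keeps its last pose, push and grip.
It also fails if it takes over 72 s, if anything falls off the work surface, if the arm or the gripper's body presses on something with over 40 N, if the wrist force passes 120 N, or if a joint passes its speed limit or range.

## Working session

There is one attempt and no reset: what is moved stays moved. The work goes in short steps, Python scripts to look and compute and a tool call to move; the robot and the scene stay as the last step left them, time stands still between calls to the robot, and variables do not carry over. Pictures are saved under pics/ and viewed, and the job is handed in when it is done.

Besides the shell and the picture viewer there is one more tool, called after ">>>" as a command line: name --pt "numbers of a row" for each row, then --argument value for the rest. step_arm: Moves the arm, as the interface text tells. Its arguments: {"type":"object","properties":{"slide":{"type":"array","items":{"type":"array","items":{"type":"number"}}},"twist":{"type":"array","items":{"type":"number"}},"jaw":{"type":"number"},"force":{"type":"number"}},"required":["slide","twist"]}

```bash
mkdir -p pics; ls; cat > h.py <<'E'
import numpy as np, cv2
from rig import robot
from scipy.spatial.transform import Rotation as R
def cam(n,save=None):
    c=robot.camera(n)
    if save: cv2.imwrite('pics/'+save,c['color']); np.savez('pics/'+save+'.npz',**{k:np.array(v) for k,v in c.items()})
    return c
def load(s): return dict(np.load('pics/'+s+'.npz'))
def ray(c,u,v):
    K=c['camera_matrix']; x=(u-K[0,2])/K[0,0]; y=(v-K[1,2])/K[1,1]
    k=float(c['k1']); a,b=x,y
    for _ in range(30):
        r2=a*a+b*b; a,b=x/(1+k*r2),y/(1+k*r2)
    return np.stack([a,b,np.ones_like(a)],-1)
def world(c,u,v,d=None):
    u=np.asarray(u,float);v=np.asarray(v,float)
    if d is None: d=c['depth'][v.round().astype(int),u.round().astype(int)]
    p=ray(c,u,v)*np.asarray(d)[...,None]
    return R.from_quat(c['orientation']).apply(p.reshape(-1,3)).reshape(p.shape)+c['origin']
def atz(c,u,v,z):
    d=R.from_quat(c['orientation']).apply(ray(c,float(u),float(v))); o=np.array(c['origin'])
    return o+d*(z-o[2])/d[2]
def proj(c,p):
    q=R.from_quat(c['orientation']).inv().apply(np.atleast_2d(p)-c['origin']); s=q[:,:2]/q[:,2:]
    s=s*(1+float(c['k1'])*(s**2).sum(1,keepdims=True)); K=c['camera_matrix']
    return np.c_[s[:,0]*K[0,0]+K[0,2],s[:,1]*K[1,1]+K[1,2]]
def cloud(c):
    v,u=np.mgrid[0:384,0:512]; return world(c,u,v,c['depth'])
E
python3 - <<'E'
from h import *
np.set_printoptions(precision=4,suppress=True)
o=robot.get_obs(); print(o); print(robot.finger_overhang)
for n in('scene','side','wrist'):
    c=cam(n,n+'0.png'); print(n,c['origin'],c['orientation'],c['k1'],c['camera_matrix'])
E
```

```text
pics
{'time': 0.0, 'q': array([ 1.0815,  0.5285,  1.4339, -0.    ,  1.1814, -0.1785]), 'joint_velocities': array([ 0.0013,  0.0003,  0.0018,  0.0004, -0.0003,  0.0025]), 'joint_torque': array([  0.0007, -44.0045, -17.6596,   0.0634,   0.0581,  -0.0001]), 'position': array([0.1908, 0.5945, 0.2386]), 'tool_rot': array([ 0.1548,  0.9879, -0.001 , -0.0003]), 'ft_force': array([-0.2267,  0.1466,  0.023 ]), 'moment': array([-0.0168,  0.0203,  0.0476]), 'grip_width': 0.08676027478379905}
0.017
scene [1.2055 0.2117 0.8418] [ 0.5361  0.7608 -0.3003 -0.2086] -0.030844371173295037 [[435.0256   0.     253.566 ]
 [  0.     435.0256 192.5761]
 [  0.       0.       1.    ]]
side [ 0.1094 -0.6148  0.4807] [ 0.821  -0.2757  0.1465 -0.478 ] 0.04491515411321069 [[380.8457   0.     255.7629]
 [  0.     380.8457 195.722 ]
 [  0.       0.       1.    ]]
wrist [0.127  0.6136 0.3834] [0.8014 0.5843 0.0746 0.104 ] -0.02453988513488669 [[275.4405   0.     258.6436]
 [  0.     275.4405 198.7511]
 [  0.       0.       1.    ]]
```

View pics/scene0.png

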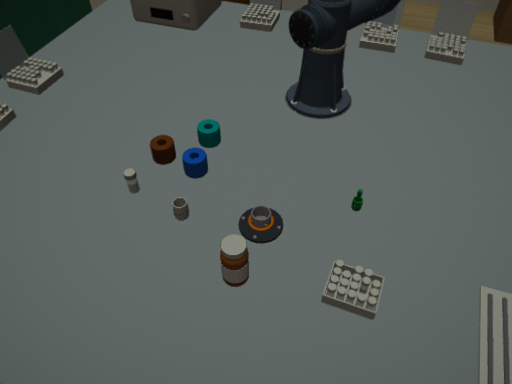

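View pics/side0.png

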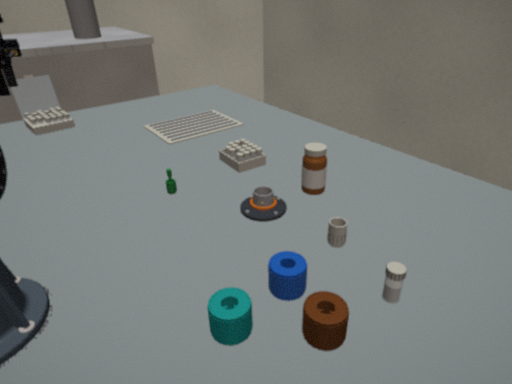

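View pics/wrist0.png

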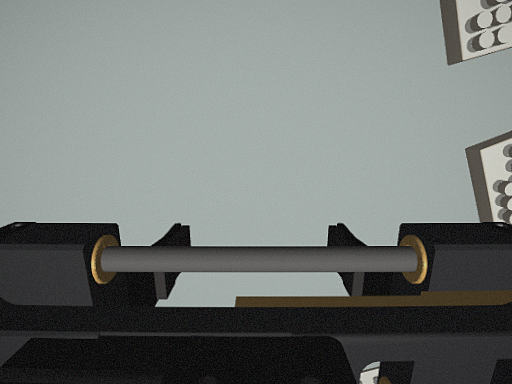

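The scene picture shows the cell at about (261,222), the white basket at (181,208), the green basket at (357,201) and the blue collar at (195,163). Its brown and turquoise lookalikes sit at (163,150) and (209,133), the bottle is at (235,260), the vial at (131,180) and the box at (354,288). I'll fit positions from the depth data.

```bash
cat > m.py <<'E'
from h import *
np.set_printoptions(precision=4,suppress=True)
for n,rois in (('scene0.png',{'cell':(235,200,290,245),'white':(168,194,194,222),'green':(346,184,368,214),'collar':(178,145,212,180),'vial':(122,165,142,195),'bottle':(215,230,255,290),'brown':(148,134,178,165),'turq':(194,118,224,148)}),
 ('side0.png',{'cell':(236,180,292,222),'white':(322,212,352,250),'green':(160,165,182,198),'collar':(262,248,312,300),'vial':(380,258,412,306),'bottle':(296,140,332,198)})):
    c=load(n); P=cloud(c)
    for k,(a,b,d,e) in rois.items():
        p=P[b:e,a:d].reshape(-1,3); dd=c['depth'][b:e,a:d].ravel(); p=p[dd>0]
        q=p[p[:,2]>0.008]
        if len(q)<5: print(n,k,'few',len(q),np.median(p[:,2]));continue
        zt=np.percentile(q[:,2],97)
        t=q[q[:,2]>zt-0.006]
        print(n,k,'n',len(q),'ztop %.4f'%zt,'min',q.min(0),'max',q.max(0),'topmid',(t.min(0)+t.max(0))[:2]/2, 'bench',np.median(p[p[:,2]<0.008][:,2]))
E
python3 m.py
python3 - <<'E'
import cv2,numpy as np
a=cv2.imread('pics/scene0.png');b=cv2.imread('pics/side0.png')
def cr(i,x,y,w,h): return cv2.resize(i[y:y+h,x:x+w],(400,300),interpolation=cv2.INTER_CUBIC)
o=np.vstack([np.hstack([cr(a,221,192,80,60),cr(a,161,132,80,60)]),np.hstack([cr(b,224,165,80,60),cr(b,246,244,80,60)])])
cv2.imwrite('pics/crop0.png',o)
o=np.vstack([np.hstack([cr(a,160,192,40,30),cr(a,337,186,40,30)]),np.hstack([cr(b,317,217,40,30),cr(b,151,167,40,30)])])
cv2.imwrite('pics/crop1.png',o)
E
```

```text
scene0.png cell n 1320 ztop 0.1206 min [ 0.5175 -0.0561  0.008 ] max [0.7234 0.0519 0.1238] topmid [ 0.7113 -0.0003] bench 0.0010919279690393413
scene0.png white n 299 ztop 0.0532 min [ 0.5893 -0.2169  0.0083] max [ 0.6267 -0.1807  0.0549] topmid [ 0.608  -0.1989] bench 0.000968694497826994
scene0.png green n 161 ztop 0.0668 min [0.4234 0.1942 0.0086] max [0.4493 0.2199 0.0686] topmid [0.4359 0.2079] bench 0.00109849328043099
scene0.png collar n 646 ztop 0.0591 min [ 0.3434 -0.2706  0.008 ] max [ 0.4797 -0.2021  0.0605] topmid [ 0.4459 -0.237 ] bench 0.001032902606771413
scene0.png vial n 257 ztop 0.0685 min [ 0.5531 -0.3757  0.0083] max [ 0.5845 -0.3434  0.0708] topmid [ 0.568  -0.3595] bench 0.0008869277165697298
scene0.png bottle n 1385 ztop 0.1223 min [ 0.5962 -0.0419  0.008 ] max [0.7574 0.0223 0.1242] topmid [ 0.7257 -0.0086] bench 0.0008757278262249701
scene0.png brown n 600 ztop 0.0593 min [ 0.3935 -0.3791  0.0082] max [ 0.4596 -0.3104  0.0614] topmid [ 0.4265 -0.3456] bench 0.0011733138668069687
scene0.png turq n 547 ztop 0.0592 min [ 0.2856 -0.2844  0.0083] max [ 0.4135 -0.
[... 235 characters left out ...]
op 0.0551 min [ 0.5846 -0.2185  0.008 ] max [ 0.6224 -0.181   0.0564] topmid [ 0.6041 -0.199 ] bench 0.002904832285372083
side0.png green n 182 ztop 0.0685 min [0.42   0.1937 0.0085] max [0.4456 0.2188 0.0696] topmid [0.4325 0.2063] bench 0.003288113262177872
side0.png collar n 1650 ztop 0.0596 min [ 0.4086 -0.3197  0.0081] max [ 0.4753 -0.2024  0.0607] topmid [ 0.4425 -0.2611] bench 0.0026233971369397924
side0.png vial n 713 ztop 0.0684 min [ 0.5491 -0.3755  0.008 ] max [ 0.5796 -0.345   0.0694] topmid [ 0.5644 -0.3602] bench 0.0019079533160558382
side0.png bottle n 1160 ztop 0.1233 min [ 0.6904 -0.0388  0.008 ] max [0.7465 0.0185 0.1246] topmid [ 0.7206 -0.0087] bench 0.0032642424969439032
```

View pics/crop0.png

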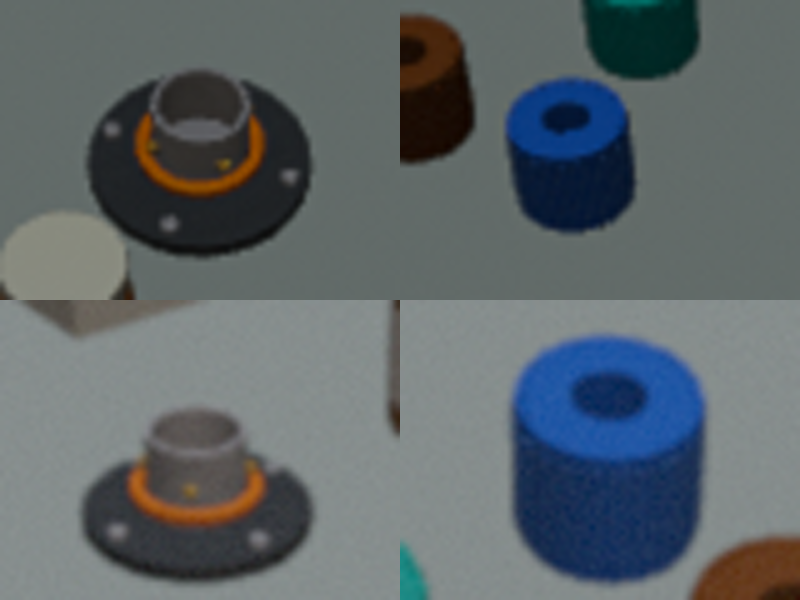

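View pics/crop1.png

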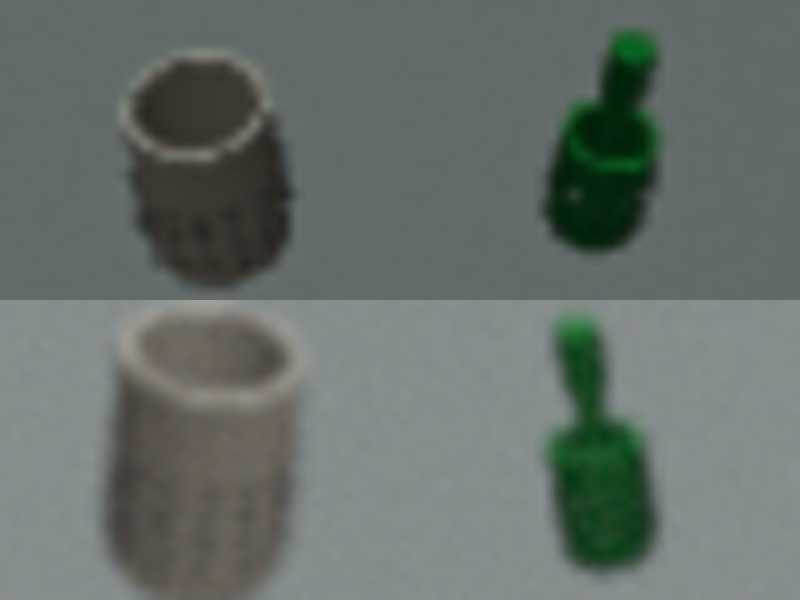

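```bash
cat > m2.py <<'E'
from h import *
from scipy.optimize import least_squares
np.set_printoptions(precision=4,suppress=True)
def circ(p,r=None):
    if r is None:
        f=lambda a:np.hypot(p[:,0]-a[0],p[:,1]-a[1])-a[2]; x0=[*((p.max(0)+p.min(0))/2)[:2],.03]
    else:
        f=lambda a:np.hypot(p[:,0]-a[0],p[:,1]-a[1])-r; x0=((p.max(0)+p.min(0))/2)[:2]
    return least_squares(f,x0,loss='soft_l1',f_scale=.001).x
if __name__=='__main__':
  for n,rois in (('scene0.png',{'flange':(236,205,290,243),'collar':(178,145,212,180)}),('side0.png',{'flange':(236,185,292,222),'collar':(262,248,312,290)})):
    c=load(n); P=cloud(c)
    for k,(a,b,d,e) in rois.items():
        p=P[b:e,a:d].reshape(-1,3)
        bgr=c['color'][b:e,a:d].reshape(-1,3).astype(int)
        if k=='flange':
            m=(p[:,2]>.042)&(p[:,2]<.058); t=p[m]; t=t[abs(t[:,1])<.03]; print(n,'mouth',circ(t),len(t),t[:,2].mean(),'box',(t.min(0)+t.max(0))/2,t.max(0)-t.min(0))
            m=(bgr[:,2]>bgr[:,0]+50); t=p[m];print('orange box',(t.min(0)+t.max(0))/2,t.max(0)-t.min(0),np.median(t[:,2]))
            m=(p[:,2]<.016)&(p[:,2]>.007); t=p[m];print('flange box',(t.min(0)+t.max(0))/2,t.max(0)-t.min(0))
        else:
            m=(bgr[:,0]>bgr[:,2]+40)&(p[:,2]>.05); t=p[m]; print(n,'collar',(t.min(0)+t.max(0))/2,t.max(0)-t.min(0))
  c=load('wrist0.png'); print(atz(c,258,198,0),atz(c,258,20,0),atz(c,258,230,0), proj(c,[[.191,.595,.223]]))
E
python3 m2.py
```

```text
scene0.png mouth [ 0.5713 -0.0027  0.0221] 147 0.04838347554041719 box [ 0.5708 -0.0022  0.0479] [0.0466 0.0467 0.0113]
orange box [0.875  0.0888 0.4259] [0.6611 0.2457 0.8317] 0.02240284591549835
flange box [ 0.5715 -0.0029  0.0115] [0.1081 0.1096 0.0089]
scene0.png collar [ 0.8078 -0.0295  0.4459] [0.7954 0.4823 0.7917]
side0.png mouth [ 0.567  -0.0028  0.022 ] 189 0.04847110861496414 box [ 0.5669 -0.0026  0.0485] [0.0473 0.0488 0.0129]
orange box [0.5716 0.002  0.0246] [0.0718 0.0721 0.0259] 0.023837080247350595
flange box [ 0.5674 -0.0016  0.0116] [0.1112 0.1101 0.0087]
side0.png collar [ 0.2924 -0.409   0.2654] [0.3659 0.4116 0.4306]
[0.2212 0.5816 0.    ] [0.004  0.6516 0.    ] [0.2679 0.5666 0.    ] [[262.0765 236.696 ]]
```

The two cameras disagree by about 4 mm in x, but they agree on the offset from cell to white basket: (-37, +196) mm. I'll move over the white basket with the tool aligned to the world axes.

>>> step_arm --pt "0 0 0" --pt "0 0 0" --pt "0 0 0" --pt "-17 -33 0" --pt "-17 -33 0" --pt "-17 -33 0" --pt "-17 -33 0" --pt "-17 -33 0" --pt "-17 -33 0" --pt "-17 -33 0" --pt "-17 -33 0" --pt "-17 -33 0" --pt "-17 -33 0" --pt "-17 -33 0" --pt "-17 -33 0" --pt "-17 -33 0" --pt "-17 -33 0" --pt "-17 -33 0" --pt "-17 -33 0" --pt "-17 -33 0" --twist '[-6,-6,-6,0,0,0,0,0,0,0,0,0,0,0,0,0,0,0,0,0]'

```text
time: 1.82
position: [0.4823, 0.0332, 0.2395]
tool_rot: [-0.001, 1.0, 0.0, -0.0]
ft_force: [0.6, 1.4, 0.2]
grip_width: 0.0871
```

>>> step_arm --pt "-17.6 -33.2 10" --pt "-17.6 -33.2 10" --pt "-17.6 -33.2 10" --pt "-17.6 -33.2 10" --pt "-17.6 -33.2 10" --pt "-17.6 -33.2 10" --pt "-17.6 -33.2 10" --pt "0 0 0" --pt "0 0 0" --pt "0 0 0" --twist '[0,0,0,0,0,0,0,0,0,0]'

```text
time: 2.65
position: [0.605, -0.1963, 0.1688]
tool_rot: [-0.001, 1.0, 0.001, -0.001]
ft_force: [-0.5, 0.8, 0.9]
grip_width: 0.0871
```

```bash
python3 - <<'E'
from h import *
np.set_printoptions(precision=4,suppress=True)
c=cam('wrist','wrist1.png'); o=robot.get_obs(); print(o['position'],o['q'],o['time'],c['origin'])
print(proj(c,[[.606,-.199,.052],[.588,-.199,.052],[.624,-.199,.052]]))
E
```

```text
[ 0.605  -0.1957  0.1693] [-0.4885  0.6238  1.467   0.0004  1.0528 -2.0633] 2.7 [ 0.5381 -0.199   0.3137]
[[258.1122 198.4424]
 [258.1496 180.3924]
 [258.0761 215.8968]]
```

View pics/wrist1.png

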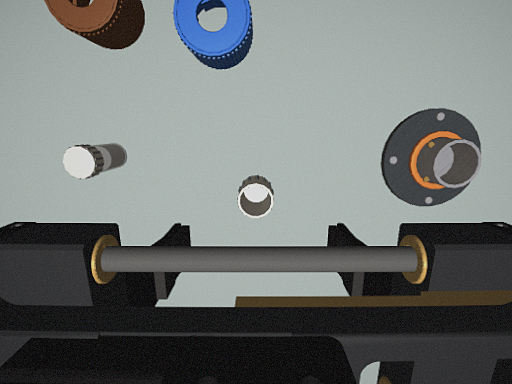

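The wrist view shows the white rim centred at (255,199), 3 px from the prediction. I'll go down and square it with a gentle squeeze along Y, then along X.

>>> step_arm --pt "0 -1 30" --pt "0 -1 30" --pt "0 -1 30" --pt "0 0 25" --pt "0 0 12" --pt "0 0 0" --twist '[0,0,0,0,0,0]'

```text
time: 3.2
position: [0.6038, -0.1975, 0.0403]
tool_rot: [-0.002, 1.0, 0.002, -0.003]
ft_force: [-0.1, 0.0, -0.1]
grip_width: 0.0869
```

>>> step_arm --pt "0 0 0" --pt "0 0 0" --pt "0 0 0" --pt "0 0 0" --pt "0 0 0" --pt "0 0 0" --twist '[0,0,0,0,0,0]' --jaw 32 --force 4

```text
time: 3.7
position: [0.6064, -0.2002, 0.0435]
tool_rot: [-0.002, 1.0, -0.0, 0.001]
ft_force: [-0.6, -0.1, -0.4]
grip_width: 0.0546
```

>>> step_arm --pt "0 0 0" --pt "0 0 0" --pt "0 0 0" --pt "0 0 0" --pt "0 0 0" --pt "0 0 0" --twist '[0,0,0,0,0,0]'

```text
time: 4.2
position: [0.6059, -0.1999, 0.0425]
tool_rot: [-0.002, 1.0, 0.0, -0.0]
ft_force: [-1.1, -0.3, 0.2]
grip_width: 0.0344
```

```bash
python3 - <<'E'
from h import *
np.set_printoptions(precision=4,suppress=True)
for i in range(4):
    o=robot.get_obs(); print(o['time'],o['position'],o['q'],o['grip_width'],o['ft_force'])
    c=robot.camera('wrist')
    print(c['origin'],c['orientation'])
cv2.imwrite('pics/w2.png',c['color'])
E
```

```text
4.2 [ 0.6059 -0.1999  0.0425] [-0.4936  0.8016  1.5275  0.      0.8126 -2.0677] 0.034437388869711566 [-1.0883 -0.3225  0.2108]
[ 0.5387 -0.2024  0.1872] [0.7002 0.7024 0.0906 0.0905]
4.25 [ 0.606  -0.1999  0.0425] [-0.4935  0.8016  1.5275  0.      0.8126 -2.0677] 0.034484891233988464 [-0.6206  1.1484  0.6839]
[ 0.5387 -0.2024  0.1872] [0.7002 0.7024 0.0906 0.0905]
4.3 [ 0.606  -0.1999  0.0425] [-0.4935  0.8016  1.5275  0.      0.8126 -2.0677] 0.03426538835649682 [-0.2866  0.5354  0.3362]
[ 0.5387 -0.2024  0.1872] [0.7002 0.7024 0.0906 0.0905]
4.35 [ 0.6059 -0.1999  0.0425] [-0.4935  0.8017  1.5275 -0.      0.8126 -2.0677] 0.034581041088693074 [0.5458 0.9807 0.9322]
[ 0.5387 -0.2024  0.1872] [0.7002 0.7024 0.0906 0.0905]
```

View pics/w2.png

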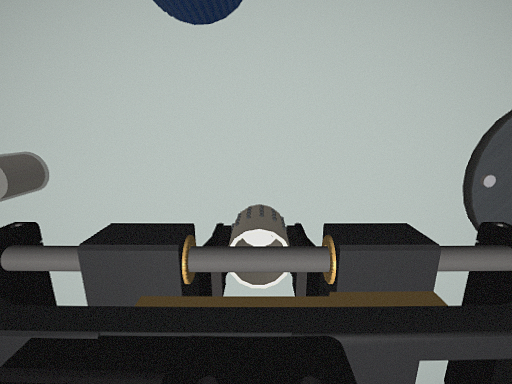

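>>> step_arm --pt "0 0 0" --pt "0 0 0" --pt "0 0 0" --pt "0 0 0" --pt "0 0 0" --pt "0 0 0" --pt "0 0 0" --pt "0 0 0" --pt "0 0 0" --pt "0 0 0" --pt "0 0 0" --pt "0 0 0" --pt "0 0 0" --pt "0 0 0" --pt "0 0 0" --pt "0 0 0" --twist '[0,0,7,7,7,7,7,7,7,7,7,7,7,7,6,0]' --jaw 56

```text
time: 5.73
position: [0.606, -0.2001, 0.0425]
tool_rot: [0.707, 0.708, 0.0, 0.0]
ft_force: [0.7, 0.0, -0.7]
grip_width: 0.0561
```

>>> step_arm --pt "0 0 0" --pt "0 0 0" --pt "0 0 0" --pt "0 0 0" --pt "0 0 0" --pt "0 0 0" --pt "0 0 0" --pt "0 0 0" --twist '[0,0,0,0,0,0,0,0]' --jaw 32

```text
time: 6.4
position: [0.6061, -0.2, 0.0426]
tool_rot: [0.706, 0.708, 0.0, 0.0]
ft_force: [0.7, -0.6, 0.1]
grip_width: 0.0342
```

```bash
python3 - <<'E'
from h import *
np.set_printoptions(precision=4,suppress=True)
o=robot.get_obs(); print(o['time'],o['position'],o['tool_rot'],o['q'],o['grip_width'],o['ft_force'])
c=cam('scene','s2.png'); P=cloud(c)
cv2.imwrite('pics/s2c.png',cv2.resize(c['color'][130:290,120:330],None,fx=3.5,fy=3.5))
E
```

```text
6.4 [ 0.6061 -0.2     0.0426] [0.7059 0.7084 0.     0.0001] [-0.4936  0.8016  1.5273  0.      0.8124 -0.4971] 0.03417291772126656 [ 0.6825 -0.6011  0.1074]
```

View pics/s2c.png

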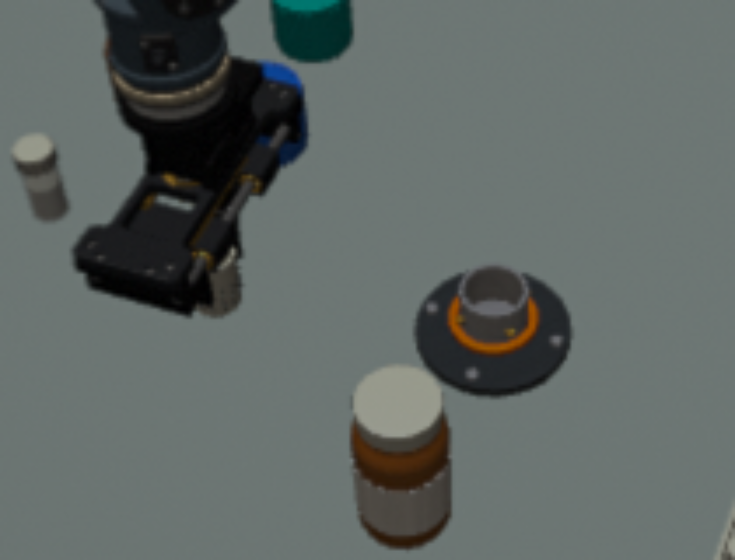

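The white basket is centred at TCP (0.606, -0.200), so the cell axis works out at about (0.569, -0.0036). I'll regrip near the rim and lift.

>>> step_arm --pt "0 0 0" --pt "0 0 0" --pt "0 0 0" --pt "0 0 7" --pt "0 0 -14" --pt "0 0 -7.5" --pt "0 0 0" --twist '[0,0,0,0,0,0,0]' --jaw 46

```text
time: 7.03
position: [0.6075, -0.2007, 0.0594]
tool_rot: [0.706, 0.708, 0.001, 0.002]
ft_force: [-0.0, -1.1, 0.6]
grip_width: 0.0459
```

>>> step_arm --pt "0 0 0" --pt "0 0 0" --pt "0 0 0" --pt "0 0 0" --pt "0 0 0" --pt "0 0 0" --twist '[0,0,0,0,0,0]' --jaw 28 --force 10

```text
time: 7.53
position: [0.606, -0.2, 0.0572]
tool_rot: [0.706, 0.708, 0.0, 0.0]
ft_force: [0.0, 0.1, 2.8]
grip_width: 0.0341
```

>>> step_arm --pt "0 0 -10" --pt "0 0 -20" --pt "0 0 -25" --pt "0 0 -20" --pt "16 -3 0" --pt "30 -6 0" --pt "35 -7 0" --pt "35 -7 0" --pt "35 -7 0" --pt "30 -5 0" --pt "15.4 -2 0" --pt "0 0 0" --pt "0 0 0" --pt "0 0 0" --twist '[0,0,0,0,0,0,0,0,0,0,0,0,0,0]'

```text
time: 8.7
position: [0.5682, -0.0038, 0.1318]
tool_rot: [0.706, 0.708, -0.0, -0.0]
ft_force: [0.5, 0.4, -0.2]
grip_width: 0.0341
```

```bash
python3 - <<'E'
from h import *
np.set_printoptions(precision=4,suppress=True)
o=robot.get_obs(); print(o['time'],o['position'],o['tool_rot'],o['q'],o['grip_width'],o['ft_force'])
a=cam('scene','s3.png'); b=cam('side','d3.png')
f=lambda c,x,y:cv2.resize(c['color'][y:y+105,x:x+105],(400,400),interpolation=cv2.INTER_CUBIC)
cv2.imwrite('pics/s3c.png',np.hstack([f(a,210,145),f(b,210,120)]))
E
```

```text
8.7 [ 0.5682 -0.0038  0.1318] [ 0.7058  0.7084 -0.0002 -0.    ] [-0.2031  0.5987  1.6725 -0.0004  0.8706 -0.2066] 0.0341354070577303 [ 0.4868  0.3904 -0.2217]
```

View pics/s3c.png

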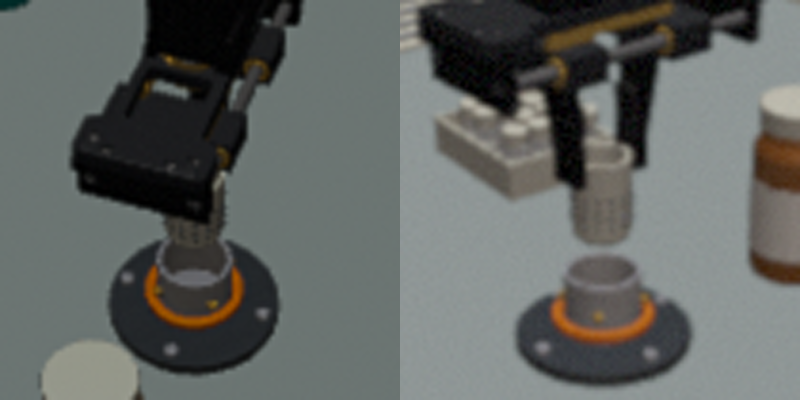

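Both views show the basket over the bore: in the side crop they sit at x≈602 and 601, and in the scene crop at 194 and 195. Lowering it now.

>>> step_arm --pt "0 0.8 10" --pt "0 0 10" --pt "0 0 6" --pt "0 0 6" --pt "0 0 6" --pt "0 0 0" --twist '[0,0,0,0,0,0]'

```text
time: 9.3
position: [0.5681, -0.0037, 0.0924]
tool_rot: [0.706, 0.708, -0.001, -0.001]
ft_force: [-0.5, -0.1, -0.3]
grip_width: 0.0344
```

>>> step_arm --pt "0 0 8" --pt "0 0 6" --pt "0 0 4" --pt "0 0 2" --pt "0 0 0" --pt "0 0 0" --twist '[0,0,0,0,0,0]'

```text
time: 9.8
position: [0.5692, -0.0036, 0.074]
tool_rot: [0.706, 0.708, -0.0, -0.0]
ft_force: [-0.4, 0.3, -1.1]
grip_width: 0.0345
```

```bash
python3 - <<'E'
from h import *
np.set_printoptions(precision=4,suppress=True)
o=robot.get_obs(); print(o['time'],o['position'],o['tool_rot'],o['grip_width'],o['ft_force'],o['moment'])
E
```

```text
9.8 [ 0.5692 -0.0036  0.074 ] [ 0.7059  0.7083 -0.     -0.    ] 0.0345067579333251 [-0.3697  0.2813 -1.0675] [-0.1519  0.0368 -0.009 ]
```

>>> step_arm --pt "0 0 1.5" --pt "0 0 0.7" --pt "0 0 0" --twist '[0,0,0]'

```text
time: 10.05
position: [0.5692, -0.0037, 0.0719]
tool_rot: [0.706, 0.708, 0.0, 0.0]
ft_force: [0.3, -0.7, -1.0]
grip_width: 0.0344
```

>>> step_arm --pt "0 0 0" --pt "0 0 0" --pt "0 0 0" --pt "0 0 0" --pt "0 0 -10" --pt "0 0 -20" --pt "0 0 -25" --pt "14 -9 -8" --pt "28 -18 0" --pt "30 -20 0" --pt "30 -20 0" --pt "30 -20 0" --pt "30 -19 0" --pt "26 -16 0" --pt "16 -10 0" --pt "5.6 -3 0" --pt "0 0 0" --pt "0 0 0" --pt "0 0 0" --twist '[0,0,0,0,0,0,0,0,0,0,0,0,0,0,0,0,0,0,0]' --jaw 52

```text
time: 11.63
position: [0.4344, 0.2049, 0.135]
tool_rot: [0.706, 0.708, 0.0, 0.0]
ft_force: [-0.3, 0.0, 0.8]
grip_width: 0.0521
```

```bash
python3 - <<'E'
from h import *
np.set_printoptions(precision=4,suppress=True)
o=robot.get_obs(); print(o['time'],o['position'],o['tool_rot'],o['q'],o['grip_width'])
c=cam('wrist','w4.png');a=cam('scene','s4.png');b=cam('side','d4.png')
print(proj(c,[[.434,.206,.066]]))
f=lambda c,x,y,w:cv2.resize(c['color'][y:y+w,x:x+w],(400,400),interpolation=cv2.INTER_CUBIC)
cv2.imwrite('pics/w4c.png',np.hstack([f(a,240,190,50),f(b,240,165,50)]))
E
```

```text
11.6333 [0.4344 0.2049 0.135 ] [0.7062 0.708  0.0004 0.0004] [ 0.2077  0.5058  1.8898 -0.0004  0.7448  0.2054] 0.05211948078070939
[[255.7811 210.2247]]
```

View pics/w4.png

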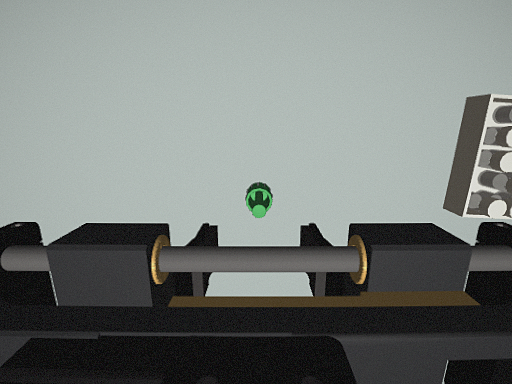

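View pics/w4c.png

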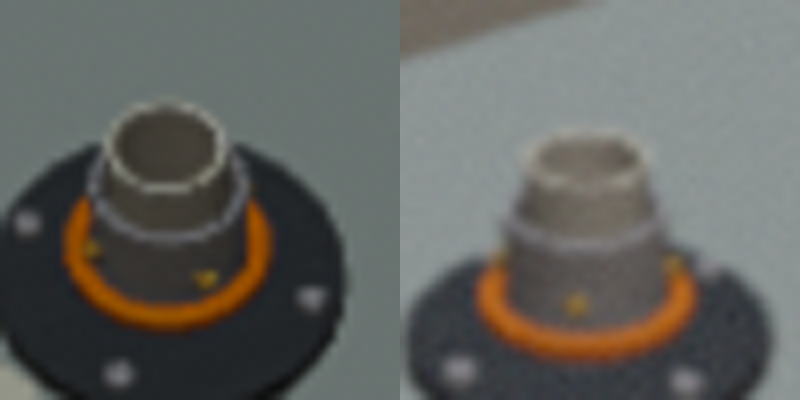

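The white basket is seated upright in the cell. In the wrist view the green knob is at (259,211), right on the jaws' mid-column (259), so I'll go down to it. I'll grip only the top 16 mm so the fingers clear the white rim.

>>> step_arm --pt "1 0 10" --pt "0 0 20" --pt "0 0 20" --pt "0 0 12" --pt "0 0 4.5" --pt "0 0 0" --pt "0 0 0" --twist '[0,0,0,0,0,0,0]' --jaw 26

```text
time: 12.37
position: [0.4339, 0.2061, 0.0684]
tool_rot: [0.706, 0.708, 0.0, 0.0]
ft_force: [-0.6, -0.0, -1.2]
grip_width: 0.0267
```

>>> step_arm --pt "0 0 0" --pt "0 0 0" --pt "0 0 0" --pt "0 0 0" --pt "0 0 0" --twist '[0,0,0,0,0]' --jaw 6 --force 8

```text
time: 12.78
position: [0.434, 0.2066, 0.069]
tool_rot: [0.706, 0.708, 0.001, 0.001]
ft_force: [0.8, 0.1, 3.3]
grip_width: 0.0115
```

```bash
python3 - <<'E'
from h import *
np.set_printoptions(precision=4,suppress=True)
o=robot.get_obs(); print(o['time'],o['position'],o['q'],o['grip_width'])
a=cam('scene','s5.png');b=cam('side','d5.png')
f=lambda c,x,y,w:cv2.resize(c['color'][y:y+w,x:x+w],(400,400),interpolation=cv2.INTER_CUBIC)
cv2.imwrite('pics/w5c.png',np.hstack([f(a,325,150,70),f(b,135,130,70)]))
E
```

```text
12.7833 [0.434  0.2066 0.069 ] [ 0.2113  0.6344  1.9286 -0.0001  0.5767  0.2079] 0.01154814198405287
```

View pics/w5c.png

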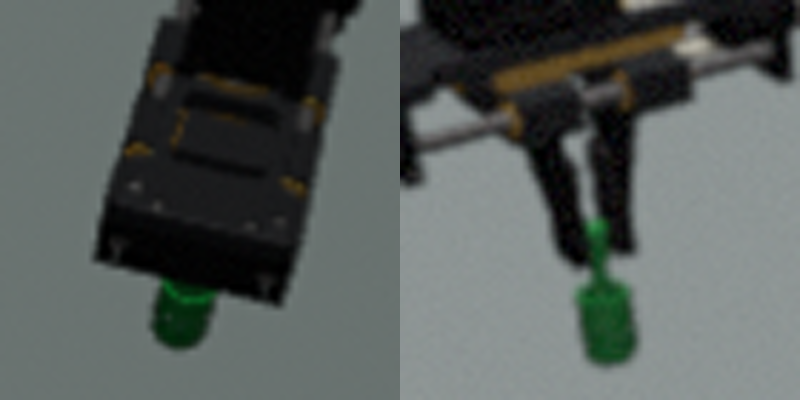

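>>> step_arm --pt "0 0 -10" --pt "0 0 -20" --pt "0 0 -25" --pt "0 0 -20" --pt "-10 6 0" --pt "-24 15 0" --pt "-30 20 0" --pt "-30 20 0" --pt "-30 20 0" --pt "-30 20 0" --pt "-26 16 0" --pt "-18 11 0" --pt "-9 5 0" --pt "-3 2.1 0" --pt "0 0 0" --pt "0 0 0" --pt "0 0 0" --twist '[0,0,0,0,0,0,0,0,0,0,0,0,0,0,0,0,0]'

```text
time: 14.3
position: [0.5678, -0.0017, 0.1431]
tool_rot: [0.705, 0.709, -0.0, -0.001]
ft_force: [-0.3, 0.2, -1.8]
grip_width: 0.0114
```

```bash
python3 - <<'E'
from h import *
np.set_printoptions(precision=4,suppress=True)
o=robot.get_obs(); print(o['time'],o['position'],o['q'],o['grip_width'])
a=cam('scene','s6.png');b=cam('side','d6.png');w=cam('wrist','w6.png')
f=lambda c,x,y,w:cv2.resize(c['color'][y:y+w,x:x+w],(400,400),interpolation=cv2.INTER_CUBIC)
cv2.imwrite('pics/w6c.png',np.hstack([f(a,225,155,80),f(b,225,130,80)]))
E
```

```text
14.3 [ 0.5678 -0.0017  0.1431] [-0.1998  0.5817  1.6644  0.0003  0.8975 -0.2049] 0.01144655512139185
```

View pics/w6c.png

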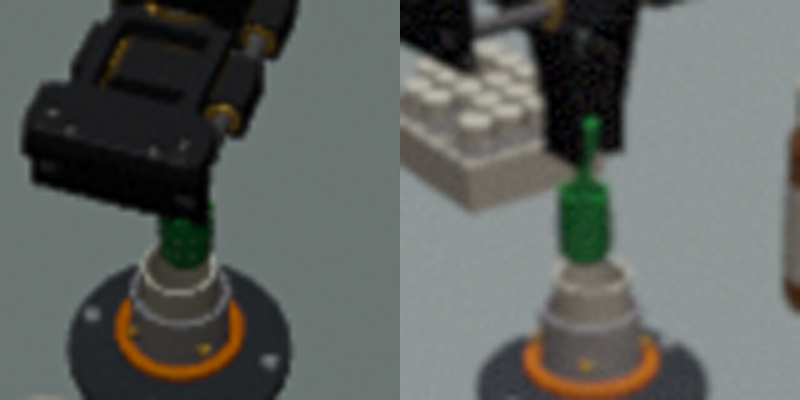

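View pics/w6.png

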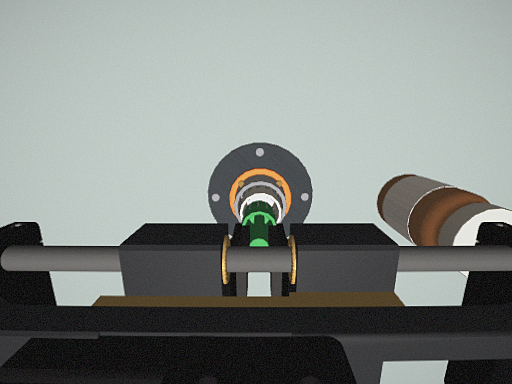

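```bash
python3 - <<'E'
from h import *
np.set_printoptions(precision=2,suppress=True)
o=robot.get_obs(); print(o['time'],o['position'])
for n in ('s6.png','d6.png'):
    c=load(n); im=c['color'].astype(int); g=(im[...,1]>im[...,2]+18)&(im[...,1]>im[...,0]+18)
    z0=40
    g[:150]=0 if n[0]=='s' else g[:150]; g[:, :200]=0; g[:,330:]=0
    v,u=np.where(g); 
    for vv in range(v.min(),v.max()+1): print(n,vv,u[v==vv].min(),u[v==vv].max())
    print(proj(c,[[.569,-.0037,z] for z in (.05,.066,.08,.10,.11)]))
    m=(im.min(2)>0); 
E
```

```text
14.45 [ 0.57 -0.    0.14]
s6.png 195 267 267
s6.png 196 267 267Traceback (most recent call last):
  File "<stdin>", line 9, in <module>
    return umr_minimum(a, axis, None, out, keepdims, initial, where)
ValueError: zero-size array to reduction operation minimum which has no identity
```

```bash
python3 - <<'E'
from h import *
np.set_printoptions(precision=4,suppress=True)
o=robot.get_obs(); print(o['time'],o['position'])
for n,rows in (('s6.png',range(194,212,2)),('d6.png',range(164,184,2))):
    c=load(n); im=cv2.GaussianBlur(c['color'],(3,3),0).astype(float); g=(im[...,1]>1.35*im[...,2])&(im[...,1]>1.35*im[...,0])
    for vv in rows:
        u=np.where(g[vv,230:300])[0]+230
        if len(u): print(n,vv,u.min(),u.max(),(u.min()+u.max())/2)
    print(proj(c,[[.569,-.0037,z] for z in (.05,.066,.08,.10,.11)]).round(1))
E
```

```text
14.45 [ 0.5685 -0.0019  0.1434]
s6.png 196 265 266 265.5
s6.png 198 258 263 260.5
s6.png 200 257 266 261.5
s6.png 202 258 266 262.0
s6.png 204 257 266 261.5
s6.png 206 258 265 261.5
s6.png 208 260 263 261.5
[[260.4 212.1]
 [260.4 207.7]
 [260.5 203.8]
 [260.5 198. ]
 [260.5 195.1]]
d6.png 164 260 262 261.0
d6.png 166 258 264 261.0
d6.png 168 257 265 261.0
d6.png 170 257 265 261.0
d6.png 172 258 265 261.5
d6.png 174 258 265 261.5
d6.png 176 258 265 261.5
d6.png 178 258 265 261.5
d6.png 180 258 265 261.5
d6.png 182 261 262 261.5
[[263.4 191.4]
 [263.3 185.3]
 [263.2 179.9]
 [263.1 172. ]
 [263.1 167.9]]
```

>>> step_arm --pt "-1.8 0.5 3" --pt "0 0 0" --pt "0 0 0" --pt "0 0 0" --twist '[0,0,0,0]'

```text
time: 14.78
position: [0.5697, -0.0048, 0.1403]
tool_rot: [0.706, 0.708, -0.0, -0.0]
ft_force: [0.6, -0.2, -0.4]
grip_width: 0.0116
```

```bash
python3 - <<'E'
from h import *
np.set_printoptions(precision=4,suppress=True)
o=robot.get_obs(); print(o['time'],o['position'])
a=cam('scene','s7.png');b=cam('side','d7.png');w=cam('wrist','w7.png')
f=lambda c,x,y,w:cv2.resize(c['color'][y:y+w,x:x+w],(400,400),interpolation=cv2.INTER_CUBIC)
cv2.imwrite('pics/w7c.png',np.hstack([f(a,240,187,40),f(b,242,160,40)]))
cv2.imwrite('pics/w7w.png',cv2.resize(w['color'][140:260,200:320],(600,600),interpolation=cv2.INTER_CUBIC))
E
```

```text
14.7833 [ 0.5697 -0.0048  0.1403]
```

View pics/w7c.png

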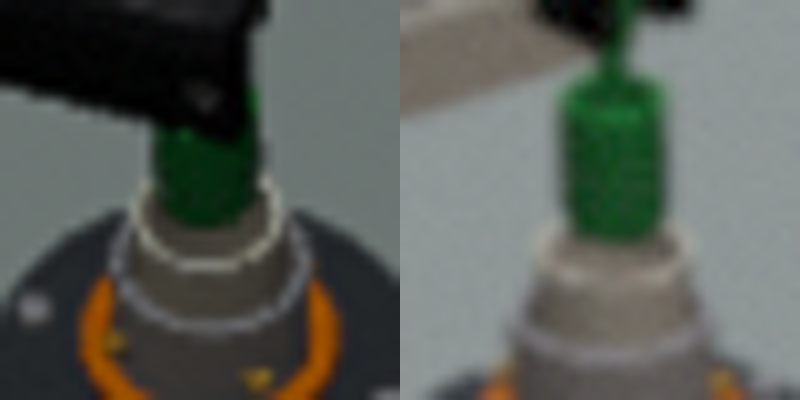

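View pics/w7w.png

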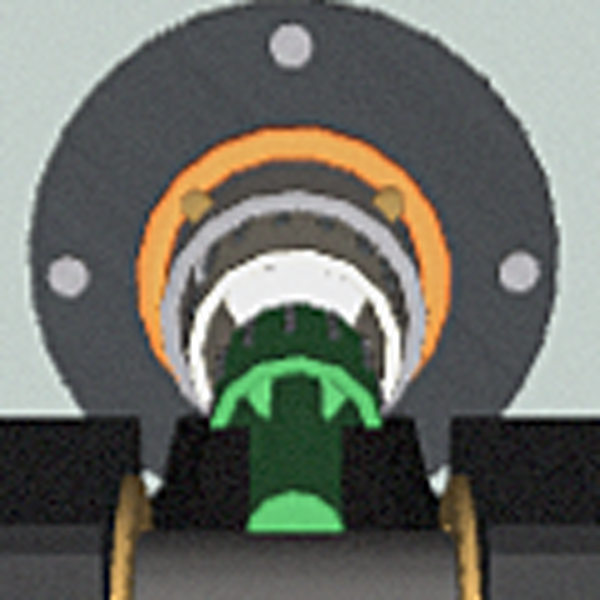

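Every view shows alignment: in the side crop the green cup is at x≈614 and the white rim at 612, in the scene crop 208 and 207, and in the wrist view 297 and 296. The pins sit at about 45° to the tool axes. Lowering.

>>> step_arm --pt "0 0 8" --pt "0 0 8" --pt "0 0 8" --pt "0 0 8" --pt "0 0 8" --pt "0 0 8" --pt "0 0 0" --pt "0 0 0" --twist '[0,0,0,0,0,0,0,0]'

```text
time: 15.6
position: [0.5693, -0.0048, 0.0915]
tool_rot: [0.706, 0.708, -0.0, -0.001]
ft_force: [-0.4, 0.4, 1.0]
grip_width: 0.0115
```

>>> step_arm --pt "0 0 3" --pt "0 0 2" --pt "0 0 0" --pt "0 0 0" --twist '[0,0,0,0]'

```text
time: 15.93
position: [0.5698, -0.0049, 0.0875]
tool_rot: [0.706, 0.708, 0.0, 0.0]
ft_force: [-0.5, -0.6, 0.1]
grip_width: 0.0115
```

>>> step_arm --pt "0 0 0" --pt "0 0 0" --pt "0 0 0" --pt "0 0 -10" --pt "0 0 -20" --pt "0 0 -25" --pt "0 0 -10" --pt "0 0 0" --pt "0 0 0" --pt "0 0 0" --twist '[0,0,0,0,0,0,0,0,0,0]' --jaw 30

```text
time: 16.77
position: [0.569, -0.0047, 0.1517]
tool_rot: [0.706, 0.708, -0.0, -0.001]
ft_force: [0.2, -1.0, -0.4]
grip_width: 0.0298
```

```bash
python3 - <<'E'
from h import *
np.set_printoptions(precision=4,suppress=True)
o=robot.get_obs(); print(o['time'],o['position'],o['grip_width'])
a=cam('scene','s8.png');b=cam('side','d8.png');w=cam('wrist','w8.png')
f=lambda c,x,y,w:cv2.resize(c['color'][y:y+w,x:x+w],(400,400),interpolation=cv2.INTER_CUBIC)
cv2.imwrite('pics/w8c.png',np.hstack([f(a,235,180,50),f(b,237,160,50)]))
cv2.imwrite('pics/w8w.png',cv2.resize(w['color'][140:260,200:320],(600,600),interpolation=cv2.INTER_CUBIC))
E
```

```text
16.7667 [ 0.569  -0.0047  0.1517] 0.029838970057649135
```

View pics/w8c.png

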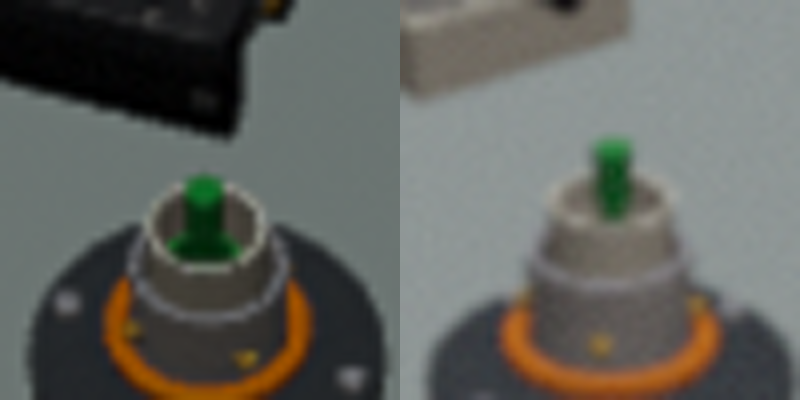

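View pics/w8w.png

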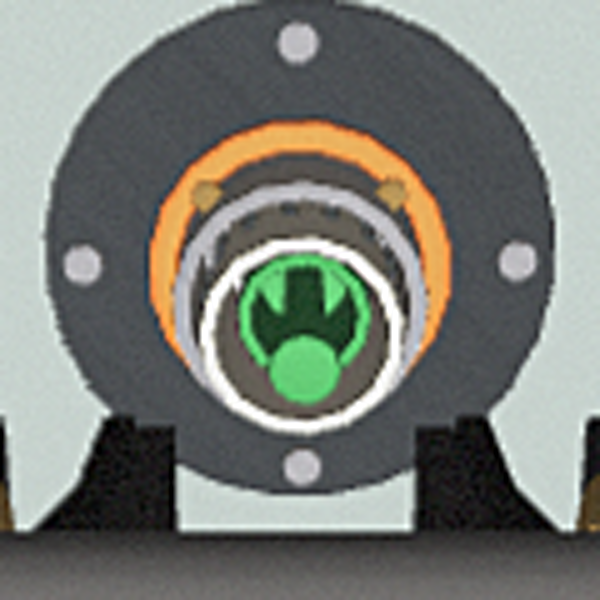

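The green basket is nested cleanly, with the knob at (305,370) in the wrist crop. Next is the blue collar, viewed from the same height so I can cancel the wrist camera's bias.

>>> step_arm --pt "-10 -5 0" --pt "-20 -11 0" --pt "-28 -15 0" --pt "-30 -16 0" --pt "-30 -16 0" --pt "-30 -16 0" --pt "-30 -16 0" --pt "-27 -15 0" --pt "-18 -10 0" --pt "-8 -4 0" --pt "-2 -1 0" --pt "0 0 0" --pt "0 0 0" --pt "0 0 0" --twist '[0,0,0,0,0,0,0,0,0,0,0,0,0,0]' --jaw 76

```text
time: 18.08
position: [0.4458, -0.2371, 0.1522]
tool_rot: [0.705, 0.709, 0.0, -0.0]
ft_force: [0.1, 0.5, -0.2]
grip_width: 0.0762
```

```bash
python3 - <<'E'
from h import *
np.set_printoptions(precision=4,suppress=True)
w=cam('wrist','w9.png')
o=robot.get_obs(); print(o['time'],o['position'],o['q'],o['grip_width'])
cv2.imwrite('pics/w9w.png',cv2.resize(w['color'][130:250,190:330],(700,600),interpolation=cv2.INTER_CUBIC))
c=load('w8.png')
B=[(82,264),(517,261),(297,43),(302,467)]
B=[atz(c,200+u/5-.4,140+v/5-.4,.0105) for u,v in B]; print(np.array(B), np.mean(B,0))
E
```

```text
18.1333 [ 0.4459 -0.237   0.1523] [-0.7103  0.5004  1.8152  0.0003  0.8265 -0.7158] 0.07598177844041418
[[ 0.5249 -0.0058  0.0105]
 [ 0.6176 -0.0049  0.0105]
 [ 0.5706  0.0408  0.0105]
 [ 0.572  -0.0519  0.0105]] [ 0.5713 -0.0054  0.0105]
```

View pics/w9w.png

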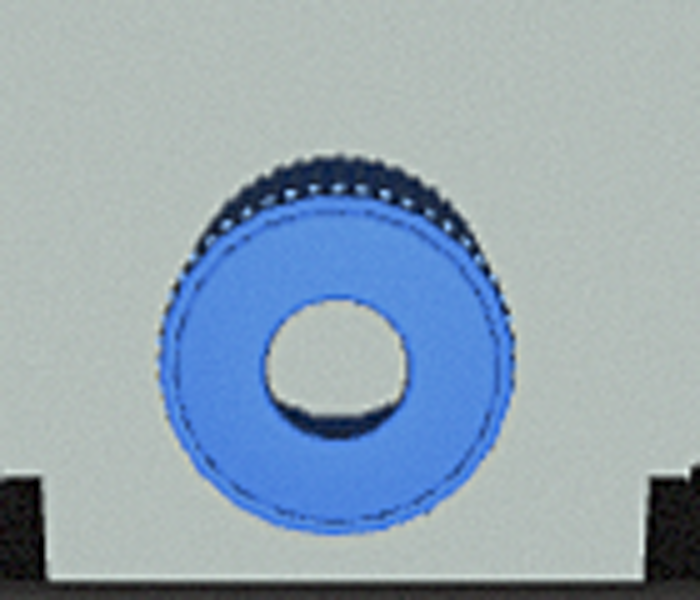

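```bash
python3 - <<'E'
from h import *
np.set_printoptions(precision=4,suppress=True)
c=load('w9.png'); print(atz(c,257.2,203.0,.056), atz(c,190+337/5-.4,130+366/5-.4,.056))
c=load('w1.png') if 0 else load('wrist1.png'); print(atz(c,255,199,.052))
c=load('w8.png'); print([atz(c,200+u/5-.4,140+v/5-.4,.045) for u,v in ((197+9,192),(391,192))])
E
```

```text
[ 0.4464 -0.2374  0.056 ] [ 0.4462 -0.2372  0.056 ]
[ 0.6066 -0.2021  0.052 ]
[array([0.5539, 0.0161, 0.045 ]), array([0.588 , 0.0162, 0.045 ])]
```

>>> step_arm --pt "0 -1 15" --pt "0 0 25" --pt "0 0 30" --pt "0 0 25" --pt "0 0 15" --pt "0 0 8" --pt "0 0 0" --twist '[0,0,0,0,0,0,0]'

```text
time: 18.72
position: [0.4441, -0.237, 0.0328]
tool_rot: [0.705, 0.709, -0.0, -0.002]
ft_force: [-0.4, -0.4, 0.1]
grip_width: 0.076
```

>>> step_arm --pt "0 0 0" --pt "0 0 0" --pt "0 0 0" --pt "0 0 0" --pt "0 0 0" --pt "0 0 0" --twist '[0,0,0,0,0,0]' --jaw 58 --force 8

```text
time: 19.22
position: [0.4451, -0.2386, 0.0353]
tool_rot: [0.706, 0.708, 0.0, 0.001]
ft_force: [-0.0, 1.9, 5.4]
grip_width: 0.0653
```

>>> step_arm --pt "0 0 0" --pt "0 0 0" --pt "0 0 0" --pt "0 0 0" --pt "0 0 0" --pt "0 0 0" --pt "0 0 0" --pt "0 0 0" --pt "0 0 0" --pt "0 0 0" --pt "0 0 0" --pt "0 0 0" --pt "0 0 0" --pt "0 0 0" --pt "0 0 0" --pt "0 0 0" --twist '[0,0,7,7,7,7,7,7,7,7,7,7,7,7,6,0]' --jaw 76

```text
time: 20.55
position: [0.4443, -0.2384, 0.0341]
tool_rot: [1.0, 0.001, -0.0, -0.0]
ft_force: [-0.7, 0.8, 0.1]
grip_width: 0.0761
```

>>> step_arm --pt "0 0 0" --pt "0 0 0" --pt "0 0 0" --pt "0 0 0" --pt "0 0 0" --pt "0 0 0" --twist '[0,0,0,0,0,0]' --jaw 58 --force 8

```text
time: 21.05
position: [0.4444, -0.2383, 0.0342]
tool_rot: [1.0, 0.002, -0.0, -0.0]
ft_force: [0.9, -0.9, -1.4]
grip_width: 0.0652
```

>>> step_arm --pt "0 0 0" --pt "0 0 0" --twist '[0,0]' --force 25

```text
time: 21.22
position: [0.4446, -0.2384, 0.0343]
tool_rot: [1.0, 0.002, 0.0, 0.0]
ft_force: [1.0, -0.7, -1.9]
grip_width: 0.0652
```

```bash
python3 - <<'E'
from h import *
np.set_printoptions(precision=4,suppress=True)
o=robot.get_obs(); print(o['time'],o['position'],o['tool_rot'],o['q'],o['grip_width'],o['ft_force'])
E
```

```text
21.2167 [ 0.4446 -0.2384  0.0343] [1.     0.0018 0.0001 0.0001] [-0.7141  0.7182  1.8793 -0.0001  0.5438  0.8533] 0.06515675055627133 [ 0.974  -0.6695 -1.9081]
```

```bash
python3 - <<'E'
from h import *
from scipy.optimize import least_squares
np.set_printoptions(precision=4,suppress=True)
c=load('w8.png'); print(atz(c,259.7,201.3,.05)); print('white rim',atz(c,200+301.5/5-.4,140+335.5/5-.4,.066))
# model check: project mouth circle r=24 z=.05 at candidates, draw; also fit by hand points
t=np.linspace(0,2*np.pi,73)
im=cv2.resize(c['color'][140:260,200:320],(960,960),interpolation=cv2.INTER_CUBIC)[:600,:800].copy()
for cx,cy,col in ((.5713,-.0054,(0,0,255)),):
  for r,z in ((.024,.05),(.0205,.05),(.018,.066),(.055,.010),(.0315,.022)):
    p=proj(c,np.c_[cx+r*np.cos(t),cy+r*np.sin(t),0*t+z]); q=((p-[200,140]+.5)*8-.5).round().astype(int)
    cv2.polylines(im,[q.reshape(-1,1,2)],True,col,1)
cv2.imwrite('pics/w8m.png',im)
c=load('w9.png')
im=cv2.resize(c['color'][130:250,190:330],(840,720),interpolation=cv2.INTER_CUBIC)[:600,:800].copy()
for r,z in ((.0325,.056),(.013,.056)):
    p=proj(c,np.c_[.4463+r*np.cos(t),-.2373+r*np.sin(t),0*t+z]); q=((p-[190,130]+.5)*6-.5).round().astype(int)
    cv2.polylines(im,[q.reshape(-1,1,2)],True,(0,0,255),1)
cv2.imwrite('pics/w9m.png',im)
E
```

```text
[ 0.5714 -0.0048  0.05  ]
white rim [ 0.5715 -0.0053  0.066 ]
```

View pics/w8m.png

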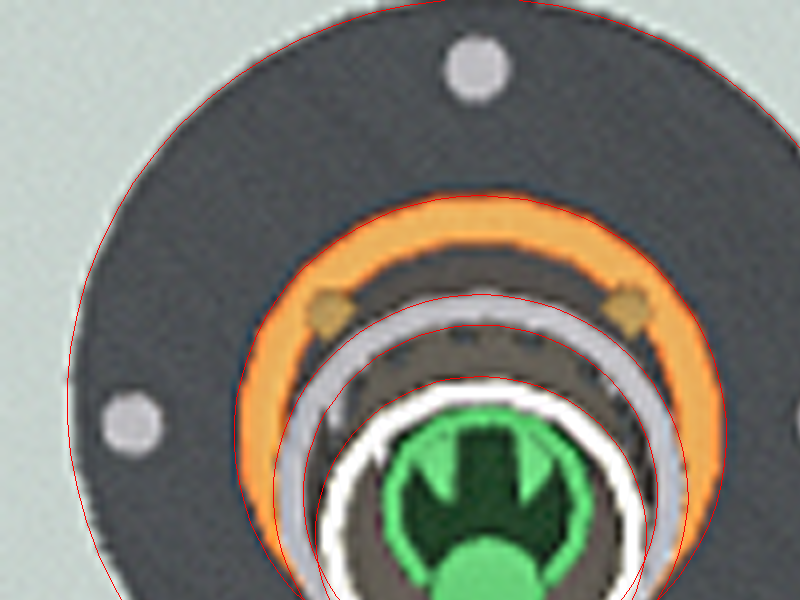

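View pics/w9m.png

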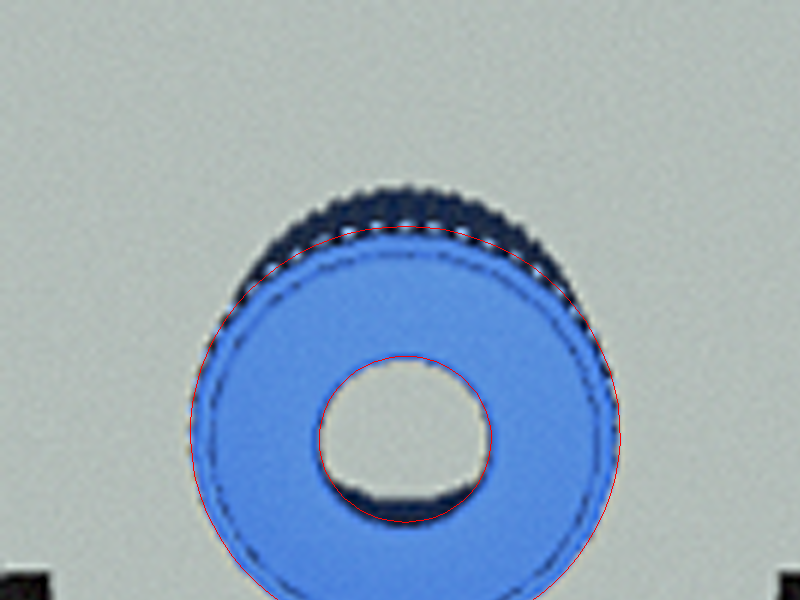

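The collar is now squared in the jaws at TCP (0.4446, -0.2384). I'll lift it clear of the knob height, carry it to the cell and let the arm settle there.

>>> step_arm --pt "0 0 -8" --pt "0 0 -20" --pt "0 0 -30" --pt "0 0 -30" --pt "0 0 -12" --pt "5 -10 0" --pt "12 -22 0" --pt "17 -32 0" --pt "18 -34 0" --pt "18 -34 0" --pt "18 -34 0" --pt "16 -30 0" --pt "12 -22 0" --pt "7 -12 0" --pt "2 -3.6 0" --pt "0 0 0" --pt "0 0 0" --pt "0 0 0" --pt "0 0 0" --pt "0 0 0" --twist '[0,0,0,0,0,0,0,0,0,0,0,0,0,0,0,0,0,0,0,0]'

```text
time: 22.88
position: [0.5683, -0.0055, 0.1344]
tool_rot: [1.0, 0.001, -0.0, 0.0]
ft_force: [0.0, 0.0, -1.1]
grip_width: 0.065
```

```bash
python3 - <<'E'
from h import *
np.set_printoptions(precision=4,suppress=True)
o=robot.get_obs(); print(o['time'],o['position'],o['tool_rot'],o['q'],o['grip_width'],o['ft_force'])
a=cam('scene','s10.png');b=cam('side','d10.png');w=cam('wrist','w10.png')
f=lambda c,x,y,w:cv2.resize(c['color'][y:y+w,x:x+w],(400,400),interpolation=cv2.INTER_CUBIC)
cv2.imwrite('pics/w10c.png',np.hstack([f(a,221,160,80),f(b,223,135,80)]))
o=robot.get_obs(); print(o['time'],o['position'],o['ft_force'])
E
```

```text
22.8833 [ 0.5683 -0.0055  0.1344] [ 1.      0.0007 -0.0002  0.    ] [-0.2063  0.5949  1.6704 -0.0002  0.8767  1.3633] 0.06499373077890824 [ 0.0187  0.0184 -1.1482]
23.0333 [ 0.5686 -0.005   0.1345] [ 0.171   0.3608 -1.0639]
```

View pics/w10c.png

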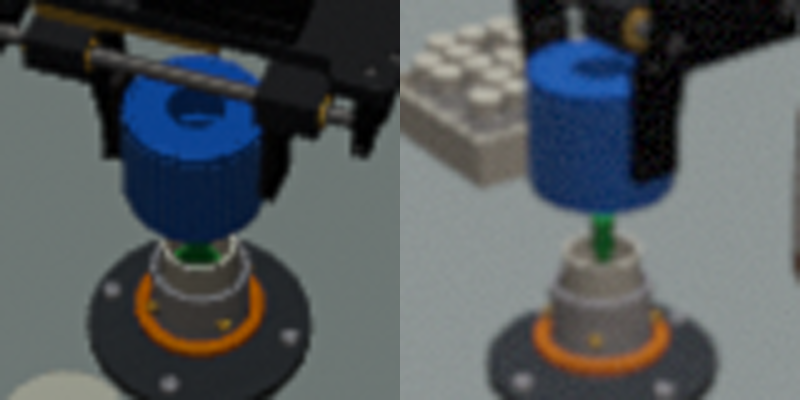

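View pics/w10.png

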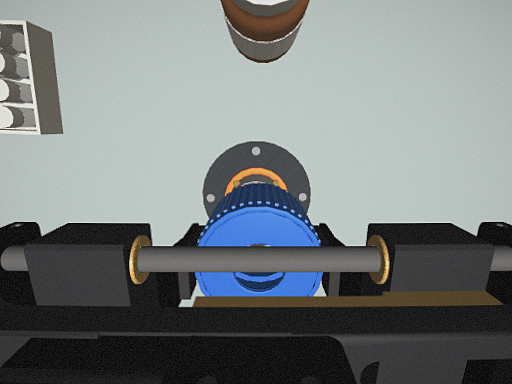

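```bash
python3 - <<'E'
from h import *
np.set_printoptions(precision=4,suppress=True)
for n in ('wrist1.png','w4.png','w6.png','w7.png','w8.png','w9.png','w10.png'):
    c=load(n); r=R.from_quat(c['orientation']); print(n,c['origin'],r.as_matrix()[:,2],r.as_matrix()[:,0])
c=load('w10.png')
im=cv2.resize(c['color'][135:235,190:323],(798,600),interpolation=cv2.INTER_CUBIC)
cv2.imwrite('pics/w10w.png',im)
E
```

```text
wrist1.png [ 0.5381 -0.199   0.3137] [ 0.2521  0.0019 -0.9677] [-0.0025  1.      0.0013]
w4.png [0.4357 0.2716 0.2797] [ 0.0026 -0.2535 -0.9673] [1.     0.0022 0.0021]
w6.png [0.5698 0.065  0.2881] [ 0.0012 -0.2531 -0.9674] [1.     0.0048 0.    ]
w7.png [0.5712 0.0619 0.2851] [ 0.0017 -0.2534 -0.9674] [1.    0.003 0.001]
w8.png [0.5706 0.0619 0.2959] [-0.0008 -0.2529 -0.9675] [ 1.      0.003  -0.0016]
w9.png [ 0.4472 -0.1704  0.297 ] [ 0.0019 -0.2529 -0.9675] [1.     0.0047 0.0007]
w10.png [ 0.6392 -0.0072  0.2792] [-0.2523 -0.0007 -0.9677] [ 0.0016 -1.      0.0003]
```

View pics/w10w.png

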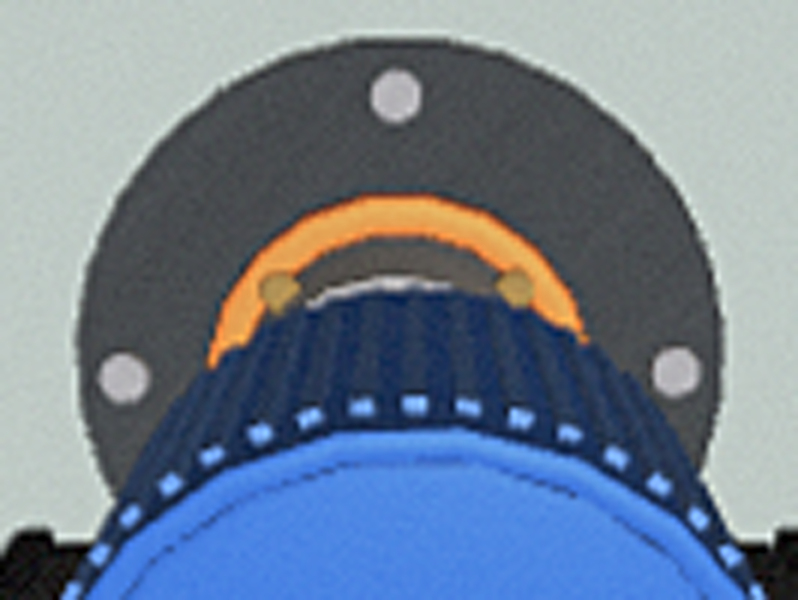

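The wrist view puts the flange centre (bolts at x=124 and 676) about 2.4 mm to +Y of the jaw line. My best estimate of the cell axis is therefore (0.5696, -0.0032), and I'll correct to that.

>>> step_arm --pt "1 -1.8 0" --pt "0 0 0" --pt "0 0 0" --pt "0 0 0" --pt "0 0 0" --pt "0 0 0" --pt "0 0 0" --pt "0 0 0" --twist '[0,0,0,0,0,0,0,0]'

```text
time: 23.7
position: [0.5697, -0.0024, 0.1343]
tool_rot: [1.0, 0.002, -0.0, 0.0]
ft_force: [-0.1, 0.4, -2.1]
grip_width: 0.0647
```

```bash
python3 - <<'E'
from h import *
np.set_printoptions(precision=4,suppress=True)
o=robot.get_obs(); print(o['time'],o['position'],o['ft_force'])
w=cam('wrist','w11.png'); print(w['origin'])
o=robot.get_obs(); print(o['time'],o['position'],o['ft_force'])
im=cv2.resize(w['color'][135:235,190:323],(798,600),interpolation=cv2.INTER_CUBIC)
cv2.imwrite('pics/w11w.png',im)
E
```

```text
23.7 [ 0.5697 -0.0024  0.1343] [-0.0569  0.432  -2.1177]
[ 0.6404 -0.0044  0.2791]
23.75 [ 0.5697 -0.0024  0.1343] [ 0.3916  0.0488 -0.0169]
```

View pics/w11w.png

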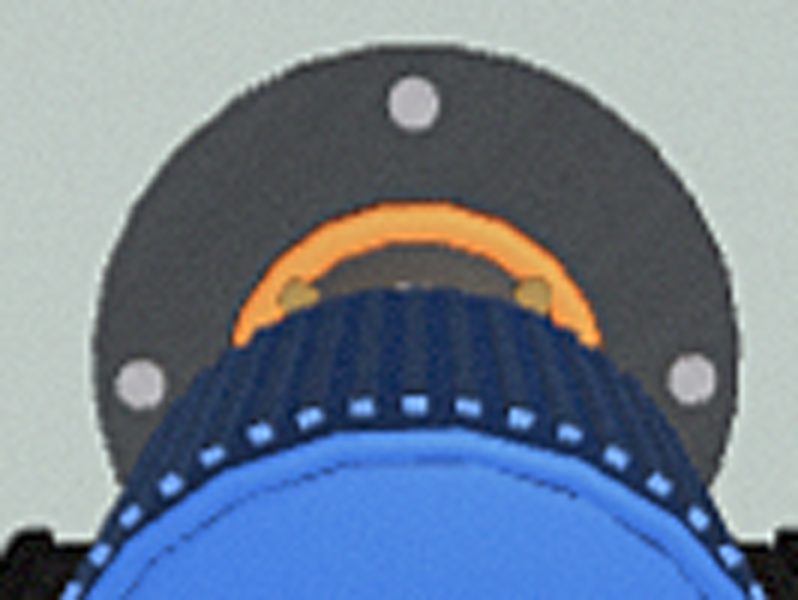

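>>> step_arm --pt "0 0.4 8" --pt "0 0 12" --pt "0 0 12" --pt "0 0 8" --pt "0 0 2" --pt "0 0 0" --pt "0 0 0" --pt "0 0 0" --twist '[0,0,0,0,0,0,0,0]'

```text
time: 24.42
position: [0.5702, -0.003, 0.0928]
tool_rot: [1.0, 0.002, 0.001, 0.0]
ft_force: [0.3, -0.1, -1.2]
grip_width: 0.0648
```

>>> step_arm --pt "0 0 2" --pt "0 0 2" --pt "0 0 2" --pt "0 0 2" --pt "0 0 2" --pt "0 0 0" --pt "0 0 0" --twist '[0,0,0,0,0,0,0]'

```text
time: 25.0
position: [0.5696, -0.0029, 0.0821]
tool_rot: [1.0, 0.002, -0.0, -0.0]
ft_force: [-0.6, 0.5, -0.9]
grip_width: 0.0648
```

There's no contact force 2 mm past the mouth level, so the skirt is over the spigot. I'll continue down to the pins.

>>> step_arm --pt "0 0 2" --pt "0 0 2" --pt "0 0 2" --pt "0 0 2" --pt "0 0 0" --pt "0 0 0" --twist '[0,0,0,0,0,0]'

```text
time: 25.5
position: [0.5697, -0.0029, 0.0742]
tool_rot: [1.0, 0.002, -0.0, -0.0]
ft_force: [-1.2, 0.8, -2.1]
grip_width: 0.0653
```

>>> step_arm --pt "0 0 2" --pt "0 0 1" --pt "0 0 1" --pt "0 0 1" --pt "0 0 0" --pt "0 0 0" --pt "0 0 0" --twist '[0,0,0,0,0,0,0]'

```text
time: 26.08
position: [0.5696, -0.0029, 0.0693]
tool_rot: [1.0, 0.002, -0.0, -0.0]
ft_force: [-0.9, -0.1, -1.4]
grip_width: 0.065
```

>>> step_arm --pt "0 0 1" --pt "0 0 1" --pt "0 0 0" --pt "0 0 0" --pt "0 0 0" --twist '[0,0,0,0,0]'

```text
time: 26.5
position: [0.5696, -0.0029, 0.0673]
tool_rot: [1.0, 0.002, -0.0, -0.0]
ft_force: [0.6, -1.1, -1.1]
grip_width: 0.0646
```

>>> step_arm --pt "0 0 1" --pt "0 0 1" --pt "0 0 0" --pt "0 0 0" --pt "0 0 0" --twist '[0,0,0,0,0]'

```text
time: 26.92
position: [0.5697, -0.0029, 0.0653]
tool_rot: [1.0, 0.002, -0.0, -0.0]
ft_force: [0.1, -0.1, -2.2]
grip_width: 0.0646
```

```bash
python3 - <<'E'
from h import *
np.set_printoptions(precision=4,suppress=True)
o=robot.get_obs(); print(o['time'],o['position'],o['tool_rot'],o['ft_force'],o['moment'],o['joint_torque'])
a=cam('scene','s12.png');b=cam('side','d12.png')
f=lambda c,x,y,w:cv2.resize(c['color'][y:y+w,x:x+w],(400,400),interpolation=cv2.INTER_CUBIC)
cv2.imwrite('pics/w12c.png',np.hstack([f(a,221,170,80),f(b,223,145,80)]))
E
```

```text
26.9167 [ 0.5697 -0.0029  0.0653] [ 1.      0.0017 -0.0001 -0.    ] [ 0.0901 -0.1272 -2.2262] [-0.1127  0.2607 -0.0206] [  0.0833 -45.0708 -10.5925   0.084   -0.2145   0.0005]
```

View pics/w12c.png

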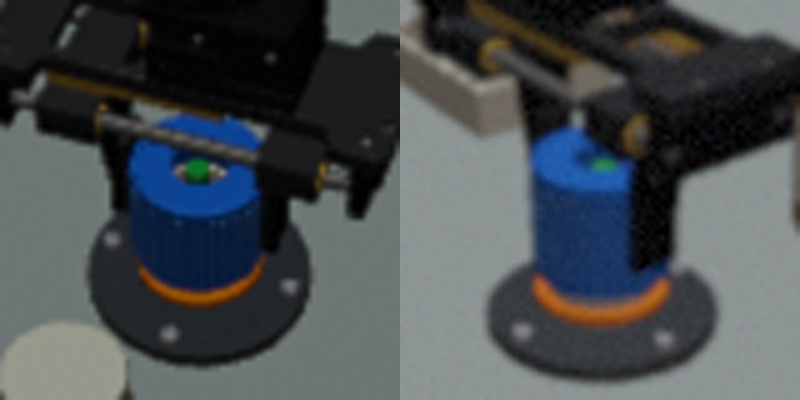

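There's still no contact about 3 mm below pin-top level, so the keyways may already be over the pins. I'll keep going slowly and watch the force.

>>> step_arm --pt "0 0 1" --pt "0 0 1" --pt "0 0 1" --pt "0 0 0" --pt "0 0 0" --twist '[0,0,0,0,0]'

```text
time: 27.43
position: [0.5697, -0.0029, 0.0622]
tool_rot: [1.0, 0.002, -0.0, -0.0]
ft_force: [-0.2, -0.5, -1.5]
grip_width: 0.0651
```

```bash
python3 - <<'E'
from h import *
np.set_printoptions(precision=4,suppress=True)
o=robot.get_obs(); print(o['time'],o['position'],o['ft_force'],o['moment'])
a=cam('scene','s13.png');b=cam('side','d13.png')
f=lambda c,x,y,w:cv2.resize(c['color'][y:y+w,x:x+w],(400,400),interpolation=cv2.INTER_CUBIC)
cv2.imwrite('pics/w13c.png',np.hstack([f(a,235,195,50),f(b,237,165,50)]))
E
```

```text
27.4333 [ 0.5697 -0.0029  0.0622] [-0.2322 -0.4733 -1.5129] [-0.0658  0.2579  0.009 ]
```

View pics/w13c.png

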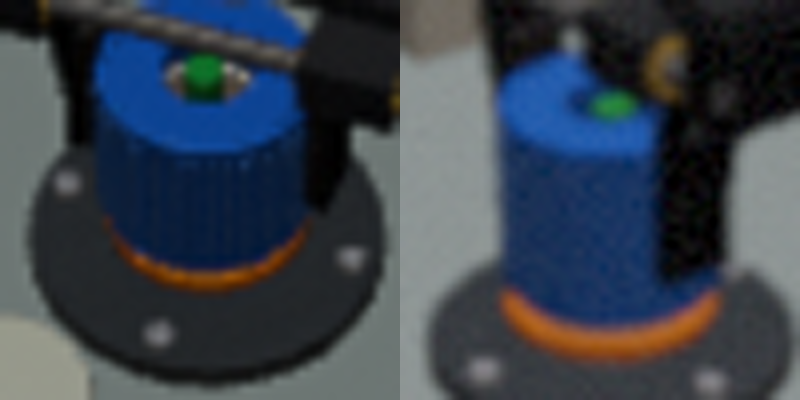

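>>> step_arm --pt "0 0 1" --pt "0 0 1" --pt "0 0 1" --pt "0 0 1" --pt "0 0 1" --pt "0 0 1" --pt "0 0 0" --pt "0 0 0" --twist '[0,0,0,0,0,0,0,0]'

```text
time: 28.2
position: [0.5697, -0.0029, 0.0563]
tool_rot: [1.0, 0.002, -0.0, 0.0]
ft_force: [-0.5, -1.0, -1.8]
grip_width: 0.0648
```

>>> step_arm --pt "0 0 1" --pt "0 0 1" --pt "0 0 1" --pt "0 0 0" --pt "0 0 0" --twist '[0,0,0,0,0]'

```text
time: 28.62
position: [0.5697, -0.0029, 0.0536]
tool_rot: [1.0, 0.002, 0.0, 0.0]
ft_force: [-1.8, -0.3, 4.1]
grip_width: 0.0647
```

The force changed by about +6 N at 3 mm of seal travel, which matches the spring. I'll push on to the stop.

>>> step_arm --pt "0 0 1" --pt "0 0 1" --pt "0 0 1" --pt "0 0 0" --pt "0 0 0" --twist '[0,0,0,0,0]' --force 45

```text
time: 29.03
position: [0.5698, -0.0029, 0.0508]
tool_rot: [1.0, 0.002, 0.0, 0.0]
ft_force: [-3.1, 0.2, 6.2]
grip_width: 0.0643
```

>>> step_arm --pt "0 0 0.5" --pt "0 0 0.5" --pt "0 0 0" --pt "0 0 0" --pt "0 0 0" --twist '[0,0,0,0,0]'

```text
time: 29.45
position: [0.5698, -0.0029, 0.0501]
tool_rot: [1.0, 0.002, 0.0, 0.0]
ft_force: [-2.7, -0.2, 9.3]
grip_width: 0.0642
```

>>> step_arm --pt "0 0 0.5" --pt "0 0 0.5" --pt "0 0 0" --pt "0 0 0" --pt "0 0 0" --twist '[0,0,0,0,0]'

```text
time: 29.87
position: [0.5698, -0.0029, 0.05]
tool_rot: [1.0, 0.002, 0.0, 0.0]
ft_force: [-4.5, -0.1, 14.1]
grip_width: 0.0645
```

>>> step_arm --pt "0 0 0.5" --pt "0 0 0.5" --pt "0 0 0" --pt "0 0 0" --pt "0 0 0" --pt "0 0 0" --twist '[0,0,0,0,0,0]'

```text
time: 30.37
position: [0.5698, -0.0029, 0.0499]
tool_rot: [1.0, 0.002, 0.0, 0.0]
ft_force: [-5.9, 0.1, 20.9]
grip_width: 0.0645
```

```bash
python3 - <<'E'
from h import *
np.set_printoptions(precision=4,suppress=True)
a=cam('scene','s14.png');b=cam('side','d14.png');w=cam('wrist','w14.png')
o=robot.get_obs(); print(o['time'],o['position'],o['ft_force'],o['moment'],o['grip_width'])
f=lambda c,x,y,w:cv2.resize(c['color'][y:y+w,x:x+w],(400,400),interpolation=cv2.INTER_CUBIC)
cv2.imwrite('pics/w14c.png',np.hstack([f(a,235,195,50),f(b,237,165,50)]))
cv2.imwrite('pics/w14f.png',np.vstack([a['color'],b['color']])[:, :][::1][:600] if 0 else a['color'])
for n,c in (('s',a),('d',b)):
    P=cloud(c); im=c['color'].astype(int); m=(im[...,0]>im[...,2]+50)&(im[...,0]>im[...,1]+25)&(abs(P[...,0]-.569)<.05)&(abs(P[...,1])<.05)
    q=P[m]; print(n,len(q),np.percentile(q[:,2],[2,50,80,90,97]))
E
```

```text
30.5167 [ 0.5699 -0.0029  0.0499] [-5.4855  0.1367 20.1519] [ 0.0908  1.1949 -0.0091] 0.06455823522063706
s 367 [0.0326 0.0723 0.0735 0.0742 0.0752]
d 530 [0.0235 0.0586 0.0744 0.0751 0.0761]
```

View pics/w14c.png

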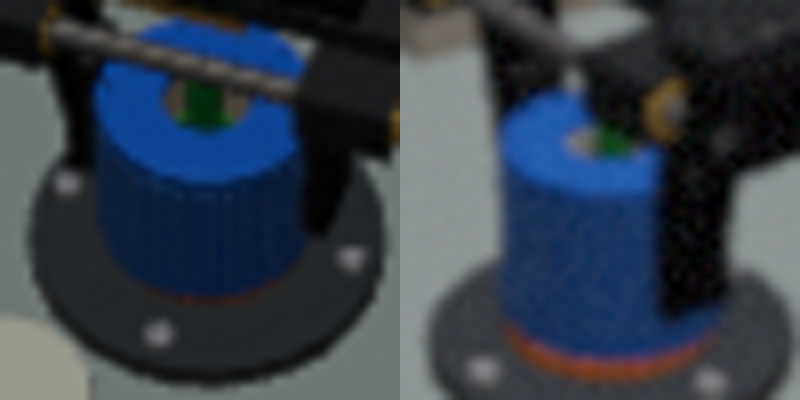

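View pics/w14f.png

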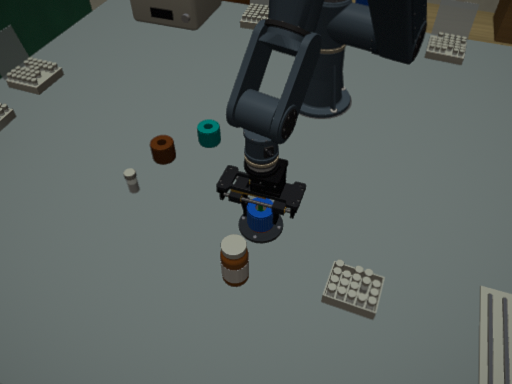

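The last checks agree: the collar top is about 72 mm up, the TCP has stalled at 0.050 while the force rises to 20 N, and the bystanders haven't moved. Handing in while still pressing.

```bash
python3 -c "
from rig import robot
print(robot.hand_in()); o=robot.get_obs(); print(o['time'],o['position'],o['ft_force'],o['grip_width'])"
```

```text
the job is handed in; nothing more can be done
None
the job is handed in; nothing more can be done
```

The filter cell is loaded and handed in at about 30.5 s. The white basket is in the bore, the green basket is inside it, and the blue collar is over both and pushed fully home. The gripper is still holding it (45 N grip, about 20 N down).

- **Keyways:** I never had to turn the collar. At the angle I carried it in, its keyways went straight over the pins, with no contact force where it would have ridden on them.
- **Seal and home position:** the force rose by about 6 N at 3 mm of seal travel, which matches the spring. It then rose from 9 to 20 N while the tool moved only 0.2 mm more, so the seal is on its stop. The cameras put the collar top at about 72 mm against the 72 mm expected.
- **Rest of the scene:** the last scene picture shows the knob in the collar's hole, and the bottle, vial and vial box where they were.
- **Disagreements:** the scene and side cameras differed by about 4 mm in x. The wrist camera's readings of the cell's y position spread by about 3 mm. I got round this by centring the white basket and collar with gentle squeezes and lining up the cell against the jaws. A sideways force of about 5.5 N was left on the wrist at the end.

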